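# Close up the soldering hearth and hang its heat screens on the rail

### The arm

A 7-joint arm with a two-finger parallel gripper is mounted at the origin on a cart in front of the work surface, level with it; the furniture and walls round the work are solid. World frame = base frame: x ahead of the robot, y to its left, z up, the work surface at z = 0. Lengths are in mm, angles in rad, forces in N, time in s.
With the tool pointing down it reaches from about 400 to 875 mm from the base axis. Payload 4.4 kg.
Tool frame: the origin (TCP) lies between the finger pads; the fingertips stand 22 mm ahead of it and the grasp point (between the pads) lies 3 mm ahead of it; z points along the fingers, y is the line along which they close (so a half turn about z gives the same grasp; the last joint's range is limited). The gripper opens to 85 mm and grips with 20 to 120 N. Pads are 22 mm wide; open, the fingers measure 114 mm over their backs; the gripper's body (76 mm by 85 mm) begins 54 mm behind the grasp point. The pads swing forward as they close: fully open they stand 13 mm farther back than shut.
Start: joints at [1.112, 0.628, 0.038, 1.517, -0.027, 0.996, -0.02], TCP at [248.832, -600.5, 253.313] pointing down, gripper open.
Joint ranges: [-3.06, 3.06], [-0.37, 2.12], [-1.25, 1.32], [0.18, 2.47], [-1.1, 4.24], [0.23, 1.98], [-2.94, 2.94]. Speed limits (rad/s): [2.57, 2.57, 3.14, 3.14, 3.14, 3.14, 3.14].

### API

Orientations are given as [roll, pitch, yaw] about the fixed x, y, z axes, in that order (R = Rz(yaw) Ry(pitch) Rx(roll)).
In Python, from cell import ctrl gives the robot as it stands.
- The arm moves only by the tool step_arm, never from a script. Its argument "plan" is a list of rows, each an object of numbers: "dx", "dy", "dz": the shift along the tool's x, y, z scaled (see below); "ax", "ay", "az": the turn, a rotation vector about the tool's x, y, z scaled (see below); "gripper": the opening, from 0 (shut) to 1 (fully open). A call has 1 to 20 rows; each row shifts and turns the commanded pose from where the row before left it, along the tool's axes as they then stand; what a row does not reach is not made up. The controller multiplies each number of a shift by 0.3 m and each number of a turn by 90 degrees. A row lasts 1/8 s, in which the tool goes at most 62.5 mm and 10.7 degrees, less where a joint would pass 70% of its speed; a pose out of reach is approached as far as the arm can. A call with a number of a shift or a turn outside -1 to 1 is refused whole. A call with a gripper value outside its range is refused whole. The fingers move at their own pace and stop on an object; the grip force is fixed at half the most. Time passes only in rows, so rows that do not move let the fingers close. It gives the time, the measured TCP pose, the force, the opening and the grip force at its end, in the units of the state.
- ctrl.read_state(): the state, without advancing time (a new reading comes with each control period).
- ctrl.get_image(name): name is "scene" or "top" or "wrist"; returns a dict with "color" (400x640x3 uint8, red, green, blue), "range_z" (400x640 float32, mm along the optical axis (not along the pixel's ray), 0 where there is no reading), "fx", "fy", "cx", "cy" (pixels), "k1" (the pictures are not rectified: a ray, as slopes to the right and down, at radius r is drawn at 1 + k1 r^2 times it, then the intrinsics apply), "T" (4x4, takes a point from camera to world coordinates); the wrist camera has in their place "T_tool_cam" (4x4, takes a point from camera to tool coordinates, whose origin is the TCP and whose axes are the flange's). Camera axes: x right, y down, z forward; pixel columns grow to the right and rows downward; lengths in mm; the calibration is good to about 2 mm. A picture is of the moment at which its call begins: read the wrist's pose just before it.
- ctrl.finish_job(): hands the job in; it is judged then, once.
The state is a dict: "clock": time; "qpos": joint angles; "qd": joint speeds; "tau": joint torques, N m; "eef_pos": TCP position; "tool_rot": TCP orientation; "force": force on the tool from outside, world axes, zero at the start; "torque": the same for the moment, N m; "width": finger opening in mm; "gripper_force": force on a finger pad.
Only numpy, scipy, OpenCV 4.12 (cv2) and the standard library are available. Lean on these libraries where they do the work, as an engineer would, in place of code of your own. Each camera call takes 0.05 s, during which the arm holds its last target. There are 200 camera calls.

### The job

Get the soldering hearth ready. First butt the two black charcoal blocks lengthwise against the long sides of the white ceramic plate, one on each side, square to it, with no gap and with the ends level; only then hang every heat screen (the folded metal ones with red handles) astride the rail behind the hearth, well down on the bar, between the posts and in line with it. Leave the jar and the tin alone, and put a block back if it gets knocked away.

Things in the scene. Friction and masses are not known exactly. Their poses are not given: they have to be found in the camera images.
- plate: the middle of the hearth: a white pierced ceramic soldering plate, cemented to the bench (cannot move): 66 mm along its own x, 105 mm along its own y, 13 mm high; origin: centre of the underside, z up. Its x axis points roughly to world +y: its long sides face left and right. A block seated against it has its origin at x = +66 or -66 mm, y = 0 in this frame, either way round.
- block_a: a loose black charcoal soldering block bound with wire, 66 mm along its own x, 110 mm along its own y, 36 mm high, 0.11 kg; origin: centre of the underside. It lies flat a few centimetres off one long side of the plate, askew.
- block_b: a loose black charcoal soldering block bound with wire, 66 mm along its own x, 110 mm along its own y, 36 mm high, 0.11 kg; origin: centre of the underside. It lies flat a few centimetres off one long side of the plate, askew. (The other one, at the other side.)
- rail: fixed screen rail just behind the hearth: a round steel bar along its own y axis on two posts, screwed to the bench. Origin on the bench under the middle of the bar. Bar diameter 14 mm, its axis 140 mm above the bench; total length 280 mm; the clear bar between the end collars (23 mm diameter, on the posts) runs from y = -124 to +124 mm.
- rail_mid (a point): middle of the bar, on its axis, 140 mm above the bench; axes as the rail's (y along the bar).
- screen_a: folded sheet-aluminium heat screen (upside-down U with roof-shaped fold), red handle on top. 60 mm along its y (fold direction), 48 mm over the feet in x, 112 mm high, 0.12 kg. Origin: bottom centre, z up. Inside, legs 30 mm apart under the fold, 39 mm at the feet; sheet 2.5 mm. Handle 12 mm (x) by 42 mm (y), 84 to 112 mm above origin. 2 or 3 are present.
- screen_b: folded sheet-aluminium heat screen (upside-down U with roof-shaped fold), red handle on top. 60 mm along its y (fold direction), 48 mm over the feet in x, 112 mm high, 0.12 kg. Origin: bottom centre, z up. Inside, legs 30 mm apart under the fold, 39 mm at the feet; sheet 2.5 mm. Handle 12 mm (x) by 42 mm (y), 84 to 112 mm above origin. 2 or 3 are present.
- screen_c: folded sheet-aluminium heat screen (upside-down U with roof-shaped fold), red handle on top. 60 mm along its y (fold direction), 48 mm over the feet in x, 112 mm high, 0.12 kg. Origin: bottom centre, z up. Inside, legs 30 mm apart under the fold, 39 mm at the feet; sheet 2.5 mm. Handle 12 mm (x) by 42 mm (y), 84 to 112 mm above origin. 2 or 3 are present.
- screen_a_fold (a point): point under the middle of screen_a's fold, 82 mm above its origin; about 9 mm above the bar's axis when the screen hangs on it. Axes as the screen's.
- screen_b_fold (a point): point under the middle of screen_b's fold, 82 mm above its origin; about 9 mm above the bar's axis when the screen hangs on it. Axes as the screen's.
- screen_c_fold (a point): point under the middle of screen_c's fold, 82 mm above its origin; about 9 mm above the bar's axis when the screen hangs on it. Axes as the screen's.
- screen_a_grip (a point): middle of screen_a's red handle where it is best gripped, 101 mm above its origin; fingers close along the screen's x.
- screen_b_grip (a point): middle of screen_b's red handle where it is best gripped, 101 mm above its origin; fingers close along the screen's x.
- screen_c_grip (a point): middle of screen_c's red handle where it is best gripped, 101 mm above its origin; fingers close along the screen's x.
- flux_jar: bystander: small white jar with a black lid, 44 mm diameter, 54 mm high; origin under its centre. Not to be disturbed.
- solder_tin: bystander: round flat tin, 65 mm diameter, 26 mm high; origin under its centre. Not to be disturbed.

How it is judged (in metres and radians):
On the way, in this order (a step that is already met when the one before it is completed fails the run):
1. both blocks lie flush against the plate, while no screen is on the rail yet ((x of block_a in the frame of plate between 0.062 and 0.0685 m or x of block_a in the frame of plate between -0.0685 and -0.062 m) and y of block_a in the frame of plate between -0.007 and 0.007 m and z of block_a in the frame of plate between -0.004 and 0.004 m and angle between the x axis of each of block_a, block_b and the x axis of plate, either way round below 0.04 rad and (x of block_b in the frame of plate between 0.062 and 0.0685 m or x of block_b in the frame of plate between -0.0685 and -0.062 m) and y of block_b in the frame of plate between -0.007 and 0.007 m and z of block_b in the frame of plate between -0.004 and 0.004 m and not (x of screen_a_fold in the frame of rail_mid between -0.008 and 0.008 m and y of screen_a_fold in the frame of rail_mid between -0.115 and 0.115 m and z of screen_a_fold in the frame of rail_mid between 0.004 and 0.015 m and angle between screen_a's own z axis and vertical below 0.2 rad and angle between the y axis of screen_a and the y axis of rail, either way round below 0.2 rad) and not (x of screen_b_fold in the frame of rail_mid between -0.008 and 0.008 m and y of screen_b_fold in the frame of rail_mid between -0.115 and 0.115 m and z of screen_b_fold in the frame of rail_mid between 0.004 and 0.015 m and angle between screen_b's own z axis and vertical below 0.2 rad and angle between the y axis of screen_b and the y axis of rail, either way round below 0.2 rad) and not (x of screen_c_fold in the frame of rail_mid between -0.008 and 0.008 m and y of screen_c_fold in the frame of rail_mid between -0.115 and 0.115 m and z of screen_c_fold in the frame of rail_mid between 0.004 and 0.015 m and angle between screen_c's own z axis and vertical below 0.2 rad and angle between the y axis of screen_c and the y axis of rail, either way round below 0.2 rad)), for 0.3 s.
2. every screen hangs astride the rail (x of screen_a_fold in the frame of rail_mid between -0.008 and 0.008 m and y of screen_a_fold in the frame of rail_mid between -0.115 and 0.115 m and z of screen_a_fold in the frame of rail_mid between 0.004 and 0.015 m and angle between each of screen_a, screen_b, screen_c's own z axis and vertical below 0.2 rad and angle between the y axis of each of screen_a, screen_b, screen_c and the y axis of rail, either way round below 0.2 rad and x of screen_b_fold in the frame of rail_mid between -0.008 and 0.008 m and y of screen_b_fold in the frame of rail_mid between -0.115 and 0.115 m and z of screen_b_fold in the frame of rail_mid between 0.004 and 0.015 m and x of screen_c_fold in the frame of rail_mid between -0.008 and 0.008 m and y of screen_c_fold in the frame of rail_mid between -0.115 and 0.115 m and z of screen_c_fold in the frame of rail_mid between 0.004 and 0.015 m), for 0.3 s.
At the end, for the whole second after the job is handed in: Blocks flush on opposite sides of the plate (gap under 2.5 mm, ends level within 7 mm, parallel within 0.04 rad); each screen present down astride the bar (upright and in line within 0.2 rad, within 115 mm of the rail's middle); all released, at rest (all of step 2 and (x of block_a in the frame of plate between 0.062 and 0.0685 m or x of block_a in the frame of plate between -0.0685 and -0.062 m) and y of block_a in the frame of plate between -0.007 and 0.007 m and z of block_a in the frame of plate between -0.004 and 0.004 m and angle between the x axis of each of block_a, block_b and the x axis of plate, either way round below 0.04 rad and linear speed of each of block_a, block_b, screen_a, screen_b, screen_c below 0.02 m/s and angular speed of each of block_a, block_b, screen_a, screen_b, screen_c below 0.2 rad/s and (x of block_b in the frame of plate between 0.062 and 0.0685 m or x of block_b in the frame of plate between -0.0685 and -0.062 m) and y of block_b in the frame of plate between -0.007 and 0.007 m and z of block_b in the frame of plate between -0.004 and 0.004 m); the robot touches nothing.
It fails at once if the jar is shifted more than 25 mm (distance of flux_jar from where it was at the start of the episode above 0.025 m).
It fails at once if the tin is shifted more than 25 mm (distance of solder_tin from where it was at the start of the episode above 0.025 m).
Of screen_a, screen_b, screen_c only 2 to 3 are there at a start; the rules pass over those that are not, and their reading is None.
At some moment in a run one of block_a, block_b may be knocked a few centimetres aside while the robot is not near it.
It also fails if it takes over 210 s, if anything falls off the work surface, if the arm or the gripper's body presses on something with over 40 N, if the wrist force passes 120 N, or if a joint passes its speed limit or range.

## Working session

There is one attempt and no reset: what is moved stays moved. The work goes in short steps, Python scripts to look and compute and a tool call to move; the robot and the scene stay as the last step left them, time stands still between calls to the robot, and variables do not carry over. Pictures are saved under pics/ and viewed, at most 14 in all, crops included, and the job is handed in when it is done.

Besides the shell and the picture viewer there is one more tool, called after ">>>" as name(argument=value, ...), one argument or row to a line, values as JSON. step_arm: Moves the arm, as the interface text tells. Shifts and turns lie within -1 to 1; 1 stands for 0.3 m of shift or 90 degrees of turn. Its arguments: {"type":"object","properties":{"plan":{"type":"array"}},"required":["plan"]}

```bash
ls; mkdir -p pics; cat > h.py <<'E'
import numpy as np, cv2
from scipy.spatial.transform import Rotation as R
from cell import ctrl
def cloud(name):
    s=ctrl.read_state(); im=ctrl.get_image(name)
    if 'T' in im: T=np.array(im['T'])
    else:
        W=np.eye(4); W[:3,:3]=R.from_euler('xyz',s['tool_rot']).as_matrix(); W[:3,3]=s['eef_pos']
        T=W@np.array(im['T_tool_cam'])
    h,w=im['range_z'].shape
    v,u=np.mgrid[:h,:w].astype(float)
    xd=(u-im['cx'])/im['fx']; yd=(v-im['cy'])/im['fy']
    x,y=xd.copy(),yd.copy()
    for _ in range(8):
        k=1+im['k1']*(x*x+y*y); x=xd/k; y=yd/k
    z=im['range_z']
    P=np.stack([x*z,y*z,z],-1)@T[:3,:3].T+T[:3,3]
    P[z<=0]=np.nan
    return im['color'],P,T
E
python3 - <<'E'
from h import *
s=ctrl.read_state(); print({k:np.round(v,3) for k,v in s.items()})
for n in ('scene','top'):
    c,P,T=cloud(n); cv2.imwrite(f'pics/{n}0.png',c[...,::-1]); np.savez(f'{n}0.npz',c=c,P=P,T=T); print(n,T.round(2).tolist())
E
```

```text
pics
{'clock': np.float64(0.0), 'qpos': array([ 1.112,  0.629,  0.038,  1.518, -0.027,  0.996, -0.02 ]), 'qd': array([ 0.   ,  0.001, -0.002,  0.   , -0.002,  0.002,  0.001]), 'tau': array([ 2.0000e-03, -5.6341e+01,  1.2270e+00, -1.9344e+01,  1.1000e-02,
        1.0000e-02,  0.0000e+00]), 'eef_pos': array([ 248.588, -599.938,  252.368]), 'tool_rot': array([-3.14 ,  0.   ,  0.393]), 'force': array([-0.324, -0.437, -0.211]), 'torque': array([ 0.009, -0.004, -0.005]), 'gripper_force': np.float64(0.0), 'width': np.float64(85.37)}
scene [[-0.45, -0.64, 0.63, -28.78], [-0.89, 0.3, -0.33, 330.8], [0.02, -0.71, -0.71, 739.76], [0.0, 0.0, 0.0, 1.0]]
top [[-0.02, -0.99, 0.15, 399.8], [-1.0, 0.02, 0.01, 38.44], [-0.01, -0.15, -0.99, 943.35], [0.0, 0.0, 0.0, 1.0]]
```

View pics/scene0.png

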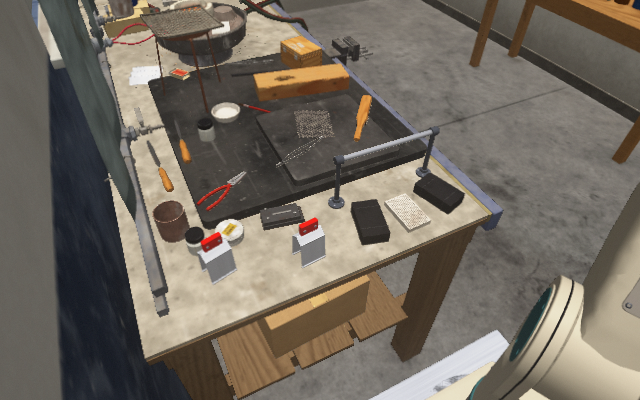

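View pics/top0.png

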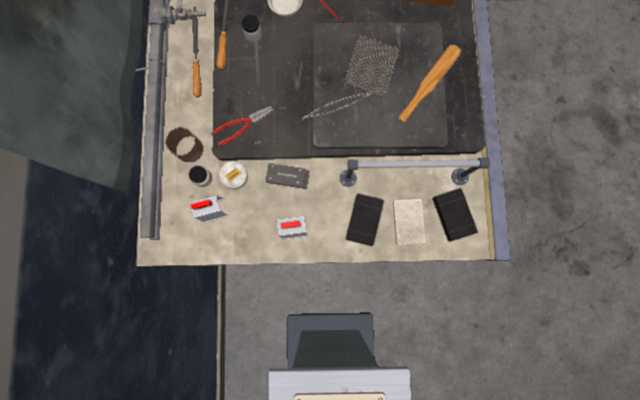

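The pictures show two screens with red handles (top view 205,208 and 291,227), the plate (410,221), the blocks either side of it (365,219 and 455,215), and the rail running from 348,163 to 485,162. The jar (198,176) and tin (232,174) lie behind the left screen.

```bash
cat >> h.py <<'E'
def rect(pts):
    (c,sz,a)=cv2.minAreaRect(pts[:,:2].astype(np.float32))
    if sz[0]<sz[1]: a+=90; sz=sz[::-1]
    return np.round(c,1),np.round(sz,1),round((a+90)%180-90,1)   # angle of LONG axis from world x
def big(m):
    n,l,st,_=cv2.connectedComponentsWithStats(m.astype(np.uint8)); return [l==i for i in range(1,n) if st[i,4]>40]
E
python3 - <<'E'
from h import *
for n in('top','scene'):
    d=np.load(n+'0.npz'); c=d['c'].astype(int);P=d['P']; z=P[...,2]
    reg=(P[...,0]>300)&(P[...,0]<760)&(abs(P[...,1])<600)
    print(n,'bench z',np.nanmedian(z[reg&(abs(z)<10)]))
    for m in big(reg&(z>7)&(z<60)):
        if m.sum()>150: print('low',rect(P[m]),np.nanmedian(z[m]).round(1),c[m].mean(0).round(),m.sum())
    red=(c[...,0]>150)&(c[...,1]<70)&(c[...,2]<70)&reg
    for m in big(red): print('red',rect(P[m]),np.nanmedian(z[m]).round(1),m.sum())
    for m in big(reg&(z>115)): print('high',rect(P[m]),np.nanmedian(z[m]).round(1),m.sum())
E
```

```text
top bench z 1.1344233953451521
low (array([698.9, -36. ]), array([647.1, 122.1]), 90.0) 33.8 [78. 72. 69.] 13977
low (array([529.9, 470.8]), array([459.8,   6.4]), 0.3) 32.2 [35. 37. 45.] 1904
low (array([604.6, 407.3]), array([309.6,  22.6]), -2.4) 36.5 [103. 100. 100.] 653
low (array([684.2, 363.4]), array([62.7, 28.6]), -43.9) 34.1 [69. 52. 45.] 271
low (array([655.2, 335.6]), array([66.2, 29.3]), -48.6) 34.9 [76. 60. 53.] 244
low (array([598.9, 237.1]), array([62.3, 61.4]), 44.0) 27.2 [205. 192. 170.] 593
low (array([595.5, 110.5]), array([98.9, 46. ]), 80.1) 28.6 [105.  99.  94.] 855
low (array([595.7, 311.2]), array([41.4, 41.2]), 1.3) 54.3 [72. 69. 66.] 384
low (array([ 588.1, -300.8]), array([38.6, 33.5]), 12.0) 10.5 [79. 79. 86.] 177
low (array([ 495.1, -276.7]), array([110.6,  66.8]), 16.7) 35.3 [49. 46. 45.] 1531
low (array([487.6, -67.3]), array([110.7,  66.9]), -15.8) 35.5 [54. 50. 49.] 1411
low (array([ 481.7, -172. ]), array([103.7,  66. ]), 1.3) 13.7 [207. 193. 178.] 1246
low (array([499. , 282.2]), array([60.3,  6. ]), -75.3) 32.6 [111. 110. 111.] 154
red (array([707
[... 956 characters left out ...]
, array([122.4,  62.6]), 35.2) 41.6 [84. 71. 64.] 916
low (array([453.7,  96.3]), array([59.4,  7.1]), -83.5) 34.2 [122. 120. 120.] 392
low (array([518. , 288.1]), array([58.5, 45.1]), -75.1) 33.8 [120. 119. 119.] 531
low (array([473.2, 414.5]), array([47.4, 21. ]), -0.6) 37.5 [117. 112. 106.] 250
red (array([709.3, 235.3]), array([94.8, 48.5]), -65.6) 39.6 135
red (array([472.4,  98.3]), array([39.4, 11. ]), -84.4) 112.1 84
red (array([549.7, 298.3]), array([76.5, 39.6]), 18.2) 111.6 94
high (array([530. , 469.7]), array([460. ,   3.3]), 0.0) 372.9 21490
high (array([645.4, 393.8]), array([228.7,  22. ]), -2.3) 416.1 4845
high (array([ 589.3, -167.6]), array([290.2,  23.7]), 89.5) 145.3 750
```

```bash
cat > go.py <<'E'
import sys; from h import *
x,y,z,yaw=map(float,sys.argv[1:5]); s=ctrl.read_state()
r0=R.from_euler('xyz',s['tool_rot']); r1=R.from_euler('xyz',[180,0,yaw],degrees=True)
v=(r0.inv()*r1).as_rotvec(degrees=True)/90
d=r1.inv().apply(np.array([x,y,z])-s['eef_pos'])/300
print('t',round(float(s['clock']),2),'pos',np.round(s['eef_pos'],1),'rot',np.degrees(s['tool_rot']).round(1),'w',round(float(s['width']),1),'F',np.round(s['force'],1))
print('turn',v.round(3),'rows>=',int(np.ceil(abs(v).max()/.1)),'| shift after',d.round(4),'rows>=',int(np.ceil(np.linalg.norm(d)/.18)))
E
python3 go.py 488 -67 160 -15.8
```

```text
t 0.1 pos [ 248.7 -600.   252.5] rot [-179.9    0.    22.5] w 84.8 F [-0.1  0.5 -0.1]
turn [-0.001  0.     0.426] rows>= 5 | shift after [ 0.2839 -1.9268  0.3083] rows>= 11
```

>>> step_arm(
  plan=[
    {"az": 0.085},
    {"az": 0.085},
    {"az": 0.085},
    {"az": 0.085},
    {"az": 0.085},
    {"dx": 0.022, "dy": -0.148, "dz": 0.023},
    {"dx": 0.022, "dy": -0.148, "dz": 0.023},
    {"dx": 0.022, "dy": -0.148, "dz": 0.023},
    {"dx": 0.022, "dy": -0.148, "dz": 0.023},
    {"dx": 0.022, "dy": -0.148, "dz": 0.023},
    {"dx": 0.022, "dy": -0.148, "dz": 0.023},
    {"dx": 0.022, "dy": -0.148, "dz": 0.023},
    {"dx": 0.022, "dy": -0.148, "dz": 0.023},
    {"dx": 0.022, "dy": -0.148, "dz": 0.023},
    {"dx": 0.022, "dy": -0.148, "dz": 0.023},
    {"dx": 0.022, "dy": -0.148, "dz": 0.023},
    {"dx": 0.022, "dy": -0.148, "dz": 0.023},
    {"dx": 0.022, "dy": -0.148, "dz": 0.023},
    {},
  ],
)

```text
invalid input
```

```bash
python3 go.py 488 -67 34 -15.8; python3 - <<'E'
from h import *
c,P,T=cloud('wrist'); cv2.imwrite('pics/w1.png',c[...,::-1]); z=P[...,2]
for m in big((z>6)&(z<60)):
    if m.sum()>300: print(rect(P[m]),np.nanmedian(z[m]).round(1),m.sum())
E
```

```text
t 0.1 pos [ 248.7 -600.   252.5] rot [-179.9    0.    22.5] w 84.8 F [-0.1  0.5 -0.1]
turn [-0.001  0.     0.426] rows>= 5 | shift after [ 0.2839 -1.9268  0.7283] rows>= 12
```

View pics/w1.png

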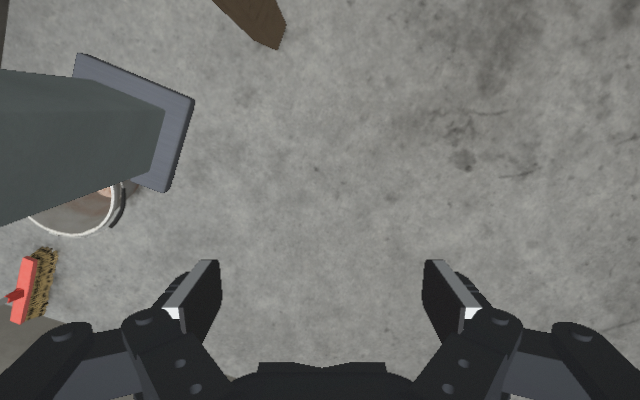

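The move was refused, so the wrist picture shows only the floor and the open fingers (tips near 210,262 and 430,262). I suspect every row needs all seven numbers, so I'll resend them that way.

>>> step_arm(
  plan=[
    {"dx": 0, "dy": 0, "dz": 0, "ax": 0, "ay": 0, "az": 0.085, "gripper": 1},
    {"dx": 0, "dy": 0, "dz": 0, "ax": 0, "ay": 0, "az": 0.085, "gripper": 1},
    {"dx": 0, "dy": 0, "dz": 0, "ax": 0, "ay": 0, "az": 0.085, "gripper": 1},
    {"dx": 0, "dy": 0, "dz": 0, "ax": 0, "ay": 0, "az": 0.085, "gripper": 1},
    {"dx": 0, "dy": 0, "dz": 0, "ax": 0, "ay": 0, "az": 0.085, "gripper": 1},
  ],
)

```text
clock: 0.78
eef_pos: [248.8, -600.2, 252.9]
tool_rot: [-3.141, 0.0, -0.279]
force: [-0.6, -0.1, -0.5]
width: 85.5
gripper_force: 0.0
```

>>> step_arm(
  plan=[
    {"dx": 0.022, "dy": -0.148, "dz": 0.023, "ax": 0, "ay": 0, "az": 0, "gripper": 1},
    {"dx": 0.022, "dy": -0.148, "dz": 0.023, "ax": 0, "ay": 0, "az": 0, "gripper": 1},
    {"dx": 0.022, "dy": -0.148, "dz": 0.023, "ax": 0, "ay": 0, "az": 0, "gripper": 1},
    {"dx": 0.022, "dy": -0.148, "dz": 0.023, "ax": 0, "ay": 0, "az": 0, "gripper": 1},
    {"dx": 0.022, "dy": -0.148, "dz": 0.023, "ax": 0, "ay": 0, "az": 0, "gripper": 1},
    {"dx": 0.022, "dy": -0.148, "dz": 0.023, "ax": 0, "ay": 0, "az": 0, "gripper": 1},
    {"dx": 0.022, "dy": -0.148, "dz": 0.023, "ax": 0, "ay": 0, "az": 0, "gripper": 1},
    {"dx": 0.022, "dy": -0.148, "dz": 0.023, "ax": 0, "ay": 0, "az": 0, "gripper": 1},
    {"dx": 0.022, "dy": -0.148, "dz": 0.023, "ax": 0, "ay": 0, "az": 0, "gripper": 1},
    {"dx": 0.022, "dy": -0.148, "dz": 0.023, "ax": 0, "ay": 0, "az": 0, "gripper": 1},
    {"dx": 0.022, "dy": -0.148, "dz": 0.023, "ax": 0, "ay": 0, "az": 0, "gripper": 1},
    {"dx": 0.022, "dy": -0.148, "dz": 0.023, "ax": 0, "ay": 0, "az": 0, "gripper": 1},
    {"dx": 0.022, "dy": -0.148, "dz": 0.023, "ax": 0, "ay": 0, "az": 0, "gripper": 1},
    {"dx": 0, "dy": 0, "dz": 0, "ax": 0, "ay": 0, "az": 0, "gripper": 1},
  ],
)

```text
clock: 2.52
eef_pos: [489.2, -63.9, 162.9]
tool_rot: [-3.14, 0.001, -0.267]
force: [-0.4, -0.3, 0.2]
width: 85.2
gripper_force: 0.0
```

```bash
python3 go.py 488 -67 34 -15.8; python3 - <<'E'
from h import *
c,P,T=cloud('wrist'); cv2.imwrite('pics/w2.png',c[...,::-1]); z=P[...,2]
for m in big((z>6)&(z<60)):
    if m.sum()>300: print(rect(P[m]),np.nanmedian(z[m]).round(1),m.sum())
E
```

```text
t 2.52 pos [489.2 -63.9 162.9] rot [-179.9    0.   -15.3] w 85.2 F [-0.4 -0.3  0.2]
turn [-0.001  0.001  0.005] rows>= 1 | shift after [-0.0009  0.0109  0.4296] rows>= 3
(array([656.8,  46.3]), array([201.4,  35.9]), 89.9) 30.8 10002
(array([ 495.3, -275.8]), array([111.4,  65.5]), 15.6) 35.0 15727
(array([588.1, -34.9]), array([40.8, 36.9]), 89.4) 8.9 1832
(array([595.4, 107.3]), array([98.2, 45.5]), 80.1) 28.7 8798
(array([ 482.1, -173.2]), array([104. ,  65.8]), 1.5) 13.7 10622
(array([488.3, -68.8]), array([109.6,  67.5]), -15.6) 35.5 11712
(array([494.,  99.]), array([60.5,  7.7]), -85.8) 35.0 1356
(array([455.1,  94.1]), array([58.5,  5.7]), -85.6) 23.9 721
```

View pics/w2.png

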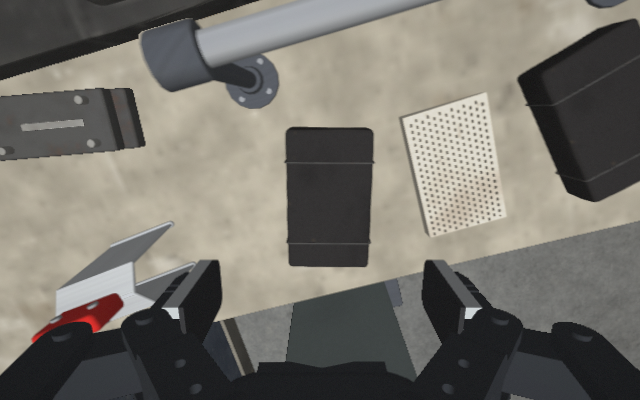

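The wrist view has block L squarely between the fingers (330,197), the plate at (455,165) and block R to the right. The wrist numbers agree with the top camera within about 1.5 mm. Next I descend and grip.

>>> step_arm(
  plan=[
    {"dx": 0, "dy": 0.015, "dz": 0.06, "ax": 0, "ay": 0, "az": 0.003, "gripper": 1},
    {"dx": 0, "dy": 0, "dz": 0.1, "ax": 0, "ay": 0, "az": 0, "gripper": 1},
    {"dx": 0, "dy": 0, "dz": 0.1, "ax": 0, "ay": 0, "az": 0, "gripper": 1},
    {"dx": 0, "dy": 0, "dz": 0.1, "ax": 0, "ay": 0, "az": 0, "gripper": 1},
    {"dx": 0, "dy": 0, "dz": 0.07, "ax": 0, "ay": 0, "az": 0, "gripper": 1},
    {"dx": 0, "dy": 0, "dz": 0, "ax": 0, "ay": 0, "az": 0, "gripper": 1},
    {"dx": 0, "dy": 0, "dz": 0, "ax": 0, "ay": 0, "az": 0, "gripper": 0.3},
    {"dx": 0, "dy": 0, "dz": 0, "ax": 0, "ay": 0, "az": 0, "gripper": 0.3},
    {"dx": 0, "dy": 0, "dz": 0, "ax": 0, "ay": 0, "az": 0, "gripper": 0.3},
    {"dx": 0, "dy": 0, "dz": 0, "ax": 0, "ay": 0, "az": 0, "gripper": 0.3},
    {"dx": 0, "dy": 0, "dz": 0, "ax": 0, "ay": 0, "az": 0, "gripper": 0.3},
  ],
)

```text
clock: 3.95
eef_pos: [487.4, -73.1, 35.9]
tool_rot: [3.141, -0.002, -0.28]
force: [-1.3, -1.1, 6.8]
width: 64.5
gripper_force: 66.9
```

```bash
python3 go.py 482 -102 38 1.5; python3 - <<'E'
from h import *
c,P,T=cloud('top'); z=P[...,2]; reg=(abs(P[...,0]-490)<75)&(P[...,1]<0)&(P[...,1]>-340)
cv2.imwrite('pics/t2.png',cv2.resize(c[150:270,300:500,::-1],None,fx=4,fy=4))
E
```

```text
t 3.95 pos [487.4 -73.1  35.9] rot [ 1.80e+02 -1.00e-01 -1.61e+01] w 64.5 F [-1.3 -1.1  6.8]
turn [ 0.    -0.001 -0.195] rows>= 2 | shift after [-0.0204  0.0957 -0.0069] rows>= 1
```

>>> step_arm(
  plan=[
    {"dx": 0, "dy": 0, "dz": -0.017, "ax": 0, "ay": 0, "az": 0, "gripper": 0.3},
    {"dx": 0, "dy": 0, "dz": 0, "ax": 0, "ay": 0, "az": -0.065, "gripper": 0.3},
    {"dx": 0, "dy": 0, "dz": 0, "ax": 0, "ay": 0, "az": -0.065, "gripper": 0.3},
    {"dx": 0, "dy": 0, "dz": 0, "ax": 0, "ay": 0, "az": -0.065, "gripper": 0.3},
    {"dx": -0.012, "dy": 0.05, "dz": 0, "ax": 0, "ay": 0, "az": 0, "gripper": 0.3},
    {"dx": -0.012, "dy": 0.05, "dz": 0, "ax": 0, "ay": 0, "az": 0, "gripper": 0.3},
    {"dx": 0, "dy": 0, "dz": 0, "ax": 0, "ay": 0, "az": 0, "gripper": 0.3},
    {"dx": 0, "dy": 0, "dz": 0, "ax": 0, "ay": 0, "az": 0, "gripper": 0.3},
  ],
)

```text
clock: 5.0
eef_pos: [480.4, -102.9, 39.7]
tool_rot: [-3.141, 0.0, 0.026]
force: [0.2, 0.6, -1.3]
width: 64.7
gripper_force: 66.5
```

```bash
python3 go.py 480.8 -106.8 36 1.5; python3 - <<'E'
from h import *
for n in ('top','scene','wrist'):
    c,P,T=cloud(n); z=P[...,2]; reg=(abs(P[...,0]-490)<75)&(P[...,1]<0)&(P[...,1]>-340)
    for m in big(reg&(z>6)&(z<22)): print(n,'pl',rect(P[m]),m.sum())
    for m in big(reg&(z>30)&(z<47)): print(n,'bl',rect(P[m]),np.nanmedian(z[m]).round(1),m.sum())
    if n=='wrist': cv2.imwrite('pics/w3.png',c[...,::-1])
E
```

```text
t 5.0 pos [ 480.4 -102.9   39.7] rot [-180.     0.     1.5] w 64.7 F [ 0.2  0.6 -1.3]
turn [-0.  0. -0.] rows>= 1 | shift after [0.0011 0.013  0.0124] rows>= 1
top pl (array([ 442.8, -148.8]), array([26.6, 17.3]), 3.2) 77
top bl (array([523. , -77.7]), array([45.9, 24.3]), -37.8) 39.3 128
top bl (array([ 446. , -102.1]), array([66.5, 42.8]), 88.8) 39.4 428
scene pl (array([ 475.7, -258.2]), array([119.8,  52.5]), 44.8) 219
scene pl (array([ 468.7, -138.5]), array([141.3,  85.9]), -86.1) 681
scene bl (array([ 494.2, -277.3]), array([110.4,  68.1]), 17.2) 35.0 810
scene bl (array([ 462.7, -107. ]), array([89.7, 84.8]), -74.8) 38.6 786
wrist pl (array([ 486.9, -246.7]), array([110. ,  11.3]), 12.1) 4843
wrist pl (array([ 534.7, -100.4]), array([61.4,  1.1]), -88.0) 474
wrist pl (array([ 493.2, -173.4]), array([81.4, 66.1]), 1.2) 19925
wrist pl (array([ 441.3, -145.5]), array([25.2,  6.5]), 0.3) 343
wrist bl (array([ 487.1, -102.7]), array([96.3, 91.8]), 1.8) 39.2 35775
```

View pics/w3.png

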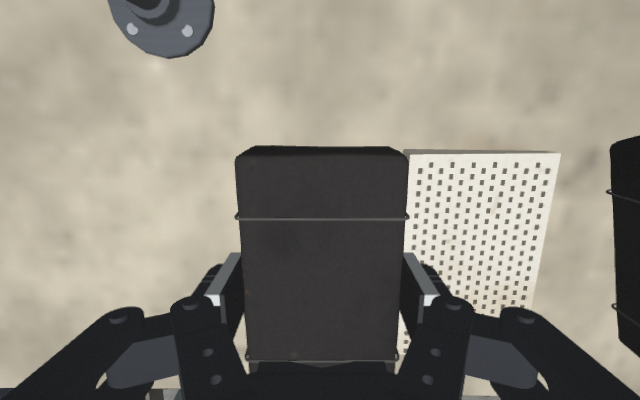

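Block L is gripped and level, parallel to the plate (far edges at rows 150 and 152). Next I lower it and press it against the plate.

>>> step_arm(
  plan=[
    {"dx": 0, "dy": 0, "dz": 0.013, "ax": 0, "ay": 0, "az": 0, "gripper": 0.3},
    {"dx": 0, "dy": 0.008, "dz": 0, "ax": 0, "ay": 0, "az": 0, "gripper": 0.3},
    {"dx": 0, "dy": 0.008, "dz": 0, "ax": 0, "ay": 0, "az": 0, "gripper": 0.3},
    {"dx": 0, "dy": 0.006, "dz": 0, "ax": 0, "ay": 0, "az": 0, "gripper": 0.3},
    {"dx": 0, "dy": 0, "dz": 0, "ax": 0, "ay": 0, "az": 0, "gripper": 0.3},
  ],
)

```text
clock: 5.78
eef_pos: [480.9, -107.1, 36.0]
tool_rot: [-3.139, -0.0, 0.028]
force: [-0.2, 7.5, 6.1]
width: 64.3
gripper_force: 67.2
```

>>> step_arm(
  plan=[
    {"dx": 0, "dy": 0.008, "dz": 0, "ax": 0, "ay": 0, "az": 0, "gripper": 0.3},
    {"dx": 0, "dy": 0, "dz": 0, "ax": 0, "ay": 0, "az": 0, "gripper": 0.3},
    {"dx": 0, "dy": 0, "dz": 0, "ax": 0, "ay": 0, "az": 0, "gripper": 1},
    {"dx": 0, "dy": 0, "dz": 0, "ax": 0, "ay": 0, "az": 0, "gripper": 1},
    {"dx": 0, "dy": 0, "dz": 0, "ax": 0, "ay": 0, "az": 0, "gripper": 1},
    {"dx": 0, "dy": 0, "dz": 0, "ax": 0, "ay": 0, "az": 0, "gripper": 1},
    {"dx": 0, "dy": 0, "dz": -0.08, "ax": 0, "ay": 0, "az": 0, "gripper": 1},
    {"dx": 0, "dy": 0, "dz": -0.12, "ax": 0, "ay": 0, "az": 0, "gripper": 1},
    {"dx": 0, "dy": 0, "dz": -0.12, "ax": 0, "ay": 0, "az": 0, "gripper": 1},
    {"dx": 0, "dy": 0, "dz": -0.12, "ax": 0, "ay": 0, "az": 0, "gripper": 1},
    {"dx": 0, "dy": 0, "dz": 0, "ax": 0, "ay": 0, "az": 0, "gripper": 1},
  ],
)

```text
clock: 7.15
eef_pos: [482.3, -112.3, 170.2]
tool_rot: [3.14, -0.005, 0.027]
force: [0.6, -0.4, 0.4]
width: 85.5
gripper_force: 0.0
```

```bash
cat > look.py <<'E'
from h import *
import sys
for n in sys.argv[1:]:
    c,P,T=cloud(n); z=P[...,2]; reg=(abs(P[...,0]-490)<85)&(P[...,1]<0)&(P[...,1]>-360)
    for m in big(reg&(z>10)&(z<20)&(c.mean(-1)>120)):
        if m.sum()>300: print(n,'pl',rect(P[m]),m.sum())
    for m in big(reg&(z>30)&(z<47)):
        if m.sum()>300: print(n,'bl',rect(P[m]),np.nanmedian(z[m]).round(1),m.sum())
    cv2.imwrite(f'pics/l_{n}.png',c[...,::-1])
E
python3 look.py top wrist; python3 go.py 495 -276 160 16
```

```text
top pl (array([ 449.3, -172.9]), array([59.6, 37.1]), 88.8) 329
top bl (array([ 456. , -106.4]), array([64.9, 61.8]), -89.1) 35.5 720
wrist pl (array([ 481.8, -173.8]), array([103.5,  63.9]), 1.7) 8194
wrist bl (array([ 495.2, -277.3]), array([110.9,  67.7]), 17.6) 35.3 12326
wrist bl (array([ 480.8, -107.4]), array([109.1,  67.1]), 1.5) 35.5 11053
t 7.25 pos [ 480.5 -111.8  167.7] rot [180.   -0.    1.5] w 85.3 F [-0.5 -0.1  0. ]
turn [ 0.    -0.    -0.161] rows>= 2 | shift after [-0.1043  0.5396  0.0258] rows>= 4
```

>>> step_arm(
  plan=[
    {"dx": 0, "dy": 0, "dz": 0, "ax": 0, "ay": 0, "az": -0.084, "gripper": 1},
    {"dx": 0, "dy": 0, "dz": 0, "ax": 0, "ay": 0, "az": -0.084, "gripper": 1},
    {"dx": -0.026, "dy": 0.136, "dz": 0.02, "ax": 0, "ay": 0, "az": 0, "gripper": 1},
    {"dx": -0.026, "dy": 0.136, "dz": 0.02, "ax": 0, "ay": 0, "az": 0, "gripper": 1},
    {"dx": -0.026, "dy": 0.136, "dz": 0.02, "ax": 0, "ay": 0, "az": 0, "gripper": 1},
    {"dx": -0.026, "dy": 0.136, "dz": 0.02, "ax": 0, "ay": 0, "az": 0, "gripper": 1},
    {"dx": 0, "dy": 0, "dz": 0, "ax": 0, "ay": 0, "az": 0, "gripper": 1},
    {"dx": 0, "dy": 0, "dz": 0, "ax": 0, "ay": 0, "az": 0, "gripper": 1},
  ],
)

```text
clock: 8.25
eef_pos: [496.7, -275.9, 142.4]
tool_rot: [-3.139, 0.002, 0.291]
force: [-0.2, 0.6, 0.4]
width: 85.6
gripper_force: 0.0
```

```bash
python3 look.py wrist; python3 go.py 495.2 -276.8 36 17
```

```text
wrist pl (array([ 482. , -172.6]), array([103.9,  66.8]), 1.6) 11193
wrist bl (array([ 480.9, -107.7]), array([110.4,  67.5]), 1.1) 35.6 16357
wrist bl (array([ 495.9, -277.7]), array([109.4,  67.1]), 16.5) 35.4 13363
t 8.3 pos [ 497.1 -275.3  142.8] rot [-1.799e+02  1.000e-01  1.670e+01] w 85.8 F [-0.7  0.1 -0.2]
turn [-0.002  0.001 -0.003] rows>= 1 | shift after [-0.0073  0.0029  0.3559] rows>= 2
```

>>> step_arm(
  plan=[
    {"dx": -0.006, "dy": 0.005, "dz": 0.06, "ax": 0, "ay": 0, "az": 0, "gripper": 1},
    {"dx": 0, "dy": 0, "dz": 0.1, "ax": 0, "ay": 0, "az": 0, "gripper": 1},
    {"dx": 0, "dy": 0, "dz": 0.1, "ax": 0, "ay": 0, "az": 0, "gripper": 1},
    {"dx": 0, "dy": 0, "dz": 0.096, "ax": 0, "ay": 0, "az": 0, "gripper": 1},
    {"dx": 0, "dy": 0, "dz": 0, "ax": 0, "ay": 0, "az": 0, "gripper": 1},
    {"dx": 0, "dy": 0, "dz": 0, "ax": 0, "ay": 0, "az": 0, "gripper": 0.3},
    {"dx": 0, "dy": 0, "dz": 0, "ax": 0, "ay": 0, "az": 0, "gripper": 0.3},
    {"dx": 0, "dy": 0, "dz": 0, "ax": 0, "ay": 0, "az": 0, "gripper": 0.3},
    {"dx": 0, "dy": 0, "dz": 0, "ax": 0, "ay": 0, "az": 0, "gripper": 0.3},
    {"dx": 0, "dy": 0, "dz": 0, "ax": 0, "ay": 0, "az": 0, "gripper": 0.3},
    {"dx": 0, "dy": 0, "dz": -0.017, "ax": 0, "ay": 0, "az": 0, "gripper": 0.3},
    {"dx": 0, "dy": 0, "dz": 0, "ax": 0, "ay": 0, "az": 0.085, "gripper": 0.3},
    {"dx": 0, "dy": 0, "dz": 0, "ax": 0, "ay": 0, "az": 0.085, "gripper": 0.3},
    {"dx": 0, "dy": 0, "dz": 0, "ax": 0, "ay": 0, "az": 0, "gripper": 0.3},
  ],
)

```text
clock: 10.05
eef_pos: [496.3, -279.0, 42.4]
tool_rot: [3.141, -0.0, 0.025]
force: [0.2, -0.2, -1.5]
width: 64.1
gripper_force: 66.6
```

```bash
python3 go.py 483.7 -243 40 1.5
```

```text
t 10.05 pos [ 496.3 -279.    42.4] rot [180.   -0.    1.4] w 64.1 F [ 0.2 -0.2 -1.5]
turn [ 0.    -0.    -0.001] rows>= 1 | shift after [-0.0388 -0.1212  0.008 ] rows>= 1
```

>>> step_arm(
  plan=[
    {"dx": -0.02, "dy": -0.06, "dz": 0, "ax": 0, "ay": 0, "az": 0, "gripper": 0.3},
    {"dx": -0.019, "dy": -0.061, "dz": 0, "ax": 0, "ay": 0, "az": 0, "gripper": 0.3},
    {"dx": 0, "dy": 0, "dz": 0, "ax": 0, "ay": 0, "az": 0, "gripper": 0.3},
    {"dx": 0, "dy": 0, "dz": 0, "ax": 0, "ay": 0, "az": 0, "gripper": 0.3},
  ],
)

```text
clock: 10.55
eef_pos: [484.3, -244.0, 42.4]
tool_rot: [3.141, -0.001, 0.024]
force: [0.2, -0.3, -0.7]
width: 64.5
gripper_force: 66.7
```

```bash
python3 - <<'E'
from h import *
c,P,T=cloud('wrist'); z=P[...,2]; reg=(P[...,0]<545)&(P[...,1]>-300)&(P[...,1]<-60)&(P[...,0]>500)
for m in big(reg&(z>9)&(z<18)): print('pl',np.nanpercentile(P[m],[1,99],axis=0).round(1).tolist(),m.sum())
for m in big(reg&(z>30)&(z<44)): print('bl',np.nanpercentile(P[m],[1,99],axis=0).round(1).tolist(),np.nanmedian(z[m]).round(1),m.sum())
E
python3 go.py 483.7 -239 37 1.5
```

```text
pl [[500.4, -204.7, 9.8], [535.3, -134.6, 17.2]] 11497
pl [[536.9, -272.0, 9.1], [538.4, -213.4, 17.9]] 281
bl [[500.4, -140.2, 30.3], [536.0, -117.9, 37.3]] 35.5 5694
bl [[500.4, -275.1, 33.6], [538.2, -212.6, 40.9]] 39.2 16087
t 10.6 pos [ 484.2 -244.2   42.3] rot [ 1.799e+02 -1.000e-01  1.400e+00] w 63.9 F [ 0.6 -1.  -1.6]
turn [ 0.001 -0.001 -0.002] rows>= 1 | shift after [-0.0012 -0.0175  0.0177] rows>= 1
```

>>> step_arm(
  plan=[
    {"dx": 0, "dy": 0, "dz": 0.014, "ax": 0, "ay": 0, "az": 0, "gripper": 0.3},
    {"dx": 0, "dy": -0.01, "dz": 0, "ax": 0, "ay": 0, "az": 0, "gripper": 0.3},
    {"dx": 0, "dy": -0.01, "dz": 0, "ax": 0, "ay": 0, "az": 0, "gripper": 0.3},
    {"dx": 0, "dy": -0.008, "dz": 0, "ax": 0, "ay": 0, "az": 0, "gripper": 0.3},
    {"dx": 0, "dy": -0.004, "dz": 0, "ax": 0, "ay": 0, "az": 0, "gripper": 0.3},
    {"dx": 0, "dy": 0, "dz": 0, "ax": 0, "ay": 0, "az": 0, "gripper": 0.3},
  ],
)

```text
clock: 11.35
eef_pos: [484.6, -238.5, 38.8]
tool_rot: [3.135, -0.004, 0.022]
force: [-0.1, -8.7, 3.6]
width: 64.6
gripper_force: 67.2
```

>>> step_arm(
  plan=[
    {"dx": 0, "dy": -0.006, "dz": 0.003, "ax": 0, "ay": 0, "az": 0, "gripper": 0.3},
    {"dx": 0, "dy": 0, "dz": 0, "ax": 0, "ay": 0, "az": 0, "gripper": 0.3},
    {"dx": 0, "dy": 0, "dz": 0, "ax": 0, "ay": 0, "az": 0, "gripper": 1},
    {"dx": 0, "dy": 0, "dz": 0, "ax": 0, "ay": 0, "az": 0, "gripper": 1},
    {"dx": 0, "dy": 0, "dz": 0, "ax": 0, "ay": 0, "az": 0, "gripper": 1},
    {"dx": 0, "dy": 0, "dz": 0, "ax": 0, "ay": 0, "az": 0, "gripper": 1},
    {"dx": 0, "dy": 0, "dz": -0.08, "ax": 0, "ay": 0, "az": 0, "gripper": 1},
    {"dx": 0, "dy": 0, "dz": -0.15, "ax": 0, "ay": 0, "az": 0, "gripper": 1},
    {"dx": 0, "dy": -0.15, "dz": -0.15, "ax": 0, "ay": 0, "az": 0, "gripper": 1},
    {"dx": 0, "dy": -0.12, "dz": -0.15, "ax": 0, "ay": 0, "az": 0, "gripper": 1},
    {"dx": 0, "dy": 0, "dz": 0, "ax": 0, "ay": 0, "az": 0, "gripper": 1},
    {"dx": 0, "dy": 0, "dz": 0, "ax": 0, "ay": 0, "az": 0, "gripper": 1},
  ],
)

```text
clock: 12.85
eef_pos: [481.2, -151.8, 194.9]
tool_rot: [3.141, 0.0, 0.024]
force: [-0.5, -1.2, -0.5]
width: 85.4
gripper_force: 0.0
```

```bash
python3 look.py top wrist; python3 go.py 472 97.5 200 6; python3 - <<'E'
from h import *
c,P,T=cloud('wrist'); reg=(abs(P[...,0]-589)<40)&(abs(P[...,1]+167)<110)&(abs(P[...,2]-140)<15)
if reg.sum(): print('bar',rect(P[reg]),np.nanpercentile(P[reg],95,axis=0))
E
```

```text
top pl (array([ 459.8, -175.4]), array([63.8, 58.2]), 89.0) 602
top bl (array([ 480.2, -105.4]), array([110.1,  65.4]), 2.1) 35.6 1171
top bl (array([ 448.1, -239.3]), array([66.9, 40.4]), -89.3) 35.5 485
wrist pl (array([ 481.7, -173.4]), array([103.9,  64.7]), 1.7) 7019
wrist bl (array([ 480.9, -107.5]), array([109.4,  66.3]), 1.4) 35.5 9401
wrist bl (array([ 483.7, -239.2]), array([109.2,  67.5]), 1.3) 35.4 9570
t 12.95 pos [ 480.6 -152.4  194. ] rot [1.8e+02 1.0e-01 1.3e+00] w 85.1 F [-0.1 -0.4 -0.5]
turn [-0.     0.001 -0.053] rows>= 1 | shift after [ 0.0585 -0.8316 -0.0199] rows>= 5
bar (array([ 589.3, -167. ]), array([220. ,  14.7]), 89.6) [594.29485091 -69.28427985 148.63035119]
```

View pics/l_wrist.png

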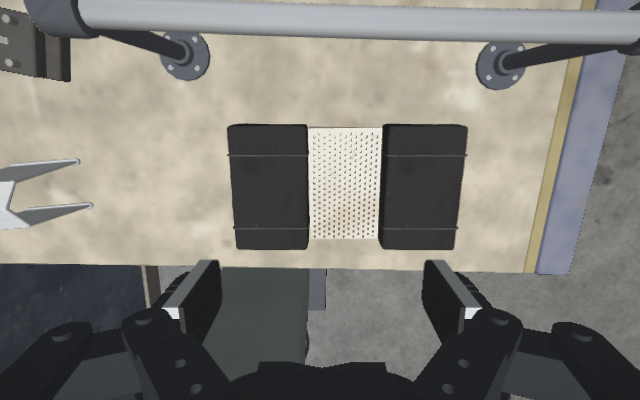

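Both blocks sit flush (block edges touch the plate at columns 308 and 382). The wrist view has them parallel, with centres 131.7 mm apart. Next I turn to the screens.

>>> step_arm(
  plan=[
    {"dx": 0, "dy": 0, "dz": 0, "ax": 0, "ay": 0, "az": -0.0956, "gripper": 1},
    {"dx": 0, "dy": 0, "dz": 0, "ax": 0, "ay": 0, "az": -0.0956, "gripper": 1},
    {"dx": 0, "dy": 0, "dz": 0, "ax": 0, "ay": 0, "az": -0.0956, "gripper": 1},
    {"dx": 0, "dy": 0, "dz": 0, "ax": 0, "ay": 0, "az": -0.0956, "gripper": 1},
    {"dx": 0, "dy": 0, "dz": 0, "ax": 0, "ay": 0, "az": -0.0956, "gripper": 1},
    {"dx": 0, "dy": 0, "dz": 0, "ax": 0, "ay": 0, "az": -0.0956, "gripper": 1},
    {"dx": 0, "dy": 0, "dz": 0, "ax": 0, "ay": 0, "az": -0.0956, "gripper": 1},
    {"dx": 0, "dy": 0, "dz": 0, "ax": 0, "ay": 0, "az": -0.0956, "gripper": 1},
    {"dx": 0, "dy": 0, "dz": 0, "ax": 0, "ay": 0, "az": -0.0956, "gripper": 1},
    {"dx": 0, "dy": 0, "dz": 0, "ax": 0, "ay": 0, "az": -0.0956, "gripper": 1},
    {"dx": 0, "dy": 0, "dz": 0, "ax": 0, "ay": 0, "az": -0.0956, "gripper": 1},
    {"dx": 0.139, "dy": 0.0095, "dz": -0.0145, "ax": 0, "ay": 0, "az": 0, "gripper": 1},
    {"dx": 0.139, "dy": 0.0095, "dz": -0.0145, "ax": 0, "ay": 0, "az": 0, "gripper": 1},
    {"dx": 0.139, "dy": 0.0095, "dz": -0.0145, "ax": 0, "ay": 0, "az": 0, "gripper": 1},
    {"dx": 0.139, "dy": 0.0095, "dz": -0.0145, "ax": 0, "ay": 0, "az": 0, "gripper": 1},
    {"dx": 0.139, "dy": 0.0095, "dz": -0.0145, "ax": 0, "ay": 0, "az": 0, "gripper": 1},
    {"dx": 0.139, "dy": 0.0095, "dz": -0.0145, "ax": 0, "ay": 0, "az": 0, "gripper": 1},
    {"dx": 0, "dy": 0, "dz": 0, "ax": 0, "ay": 0, "az": 0, "gripper": 1},
    {"dx": 0, "dy": 0, "dz": 0, "ax": 0, "ay": 0, "az": 0, "gripper": 1},
  ],
)

```text
clock: 15.38
eef_pos: [472.1, 97.7, 220.4]
tool_rot: [-3.139, 0.001, 1.674]
force: [0.1, -0.1, 0.3]
width: 85.7
gripper_force: 0.0
```

```bash
cat > red.py <<'E'
from h import *
import sys
c,P,T=cloud('wrist'); z=P[...,2]; cc=c.astype(int)
for m in big((cc[...,0]>130)&(cc[...,1]<80)&(cc[...,2]<80)&(z>60)):
    t=m&(z>np.nanmedian(z[m])-4) ; print('red',rect(P[t]),np.nanmedian(z[m]).round(1),m.sum())
cv2.imwrite('pics/'+sys.argv[1],c[...,::-1])
E
python3 red.py w5.png; python3 go.py 471.5 97.5 106 96; python3 look.py top
```

```text
red (array([472.8,  97.7]), array([41. , 11.6]), -83.7) 112.6 886
t 15.43 pos [472.2  97.3 220.5] rot [-1.799e+02  1.000e-01  9.580e+01] w 85.1 F [-0.3 -0.2 -0.3]
turn [-0.001  0.001 -0.002] rows>= 1 | shift after [ 0.001  -0.0023  0.3815] rows>= 3
top pl (array([ 482. , -174.4]), array([103.3,  63.7]), 1.1) 1103
top bl (array([ 483.2, -238.2]), array([110.9,  67.2]), 1.1) 35.6 1395
top bl (array([ 480.2, -105.9]), array([110.2,  65.6]), 1.3) 35.7 1369
```

View pics/w5.png

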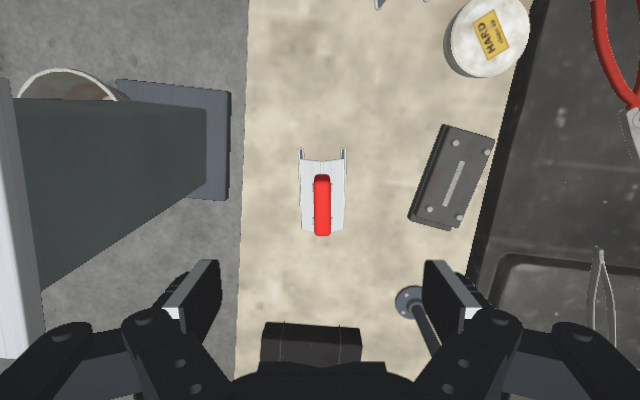

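The screen stands between the open fingers, its red handle at (322,205) lined up with them. I descend and grip.

>>> step_arm(
  plan=[
    {"dx": 0.001, "dy": 0.002, "dz": 0.1, "ax": 0, "ay": 0, "az": -0.005, "gripper": 1},
    {"dx": 0, "dy": 0, "dz": 0.12, "ax": 0, "ay": 0, "az": 0, "gripper": 1},
    {"dx": 0, "dy": 0, "dz": 0.1, "ax": 0, "ay": 0, "az": 0, "gripper": 1},
    {"dx": 0, "dy": 0, "dz": 0.058, "ax": 0, "ay": 0, "az": 0, "gripper": 1},
    {"dx": 0, "dy": 0, "dz": 0, "ax": 0, "ay": 0, "az": 0, "gripper": 0.4},
    {"dx": 0, "dy": 0, "dz": 0, "ax": 0, "ay": 0, "az": 0, "gripper": 0.2},
    {"dx": 0, "dy": 0, "dz": 0, "ax": 0, "ay": 0, "az": 0, "gripper": 0},
    {"dx": 0, "dy": 0, "dz": 0, "ax": 0, "ay": 0, "az": 0, "gripper": 0},
    {"dx": 0, "dy": 0, "dz": 0, "ax": 0, "ay": 0, "az": 0, "gripper": 0},
    {"dx": 0, "dy": 0, "dz": 0, "ax": 0, "ay": 0, "az": 0, "gripper": 0},
    {"dx": 0, "dy": 0, "dz": 0, "ax": 0, "ay": 0, "az": 0, "gripper": 0},
    {"dx": 0, "dy": 0, "dz": 0, "ax": 0, "ay": 0, "az": 0, "gripper": 0},
  ],
)

```text
clock: 16.98
eef_pos: [473.3, 99.6, 108.5]
tool_rot: [3.14, 0.0, 1.683]
force: [-0.5, 0.6, 5.6]
width: 11.0
gripper_force: 63.5
```

>>> step_arm(
  plan=[
    {"dx": 0, "dy": 0, "dz": -0.1, "ax": 0, "ay": 0, "az": 0, "gripper": 0},
    {"dx": 0, "dy": 0, "dz": -0.15, "ax": 0, "ay": 0, "az": 0, "gripper": 0},
    {"dx": 0, "dy": 0, "dz": -0.15, "ax": 0, "ay": 0, "az": 0, "gripper": 0},
    {"dx": 0, "dy": 0, "dz": -0.15, "ax": 0, "ay": 0, "az": 0, "gripper": 0},
    {"dx": 0, "dy": 0, "dz": -0.05, "ax": 0, "ay": 0, "az": 0.038, "gripper": 0},
    {"dx": 0, "dy": 0, "dz": 0, "ax": 0, "ay": 0, "az": 0.038, "gripper": 0},
    {"dx": 0, "dy": 0, "dz": 0, "ax": 0, "ay": 0, "az": 0, "gripper": 0},
  ],
)

```text
clock: 17.85
eef_pos: [472.6, 99.4, 287.8]
tool_rot: [-3.141, 0.0, 1.565]
force: [0.1, 0.4, -1.3]
width: 10.7
gripper_force: 62.7
```

```bash
python3 go.py 589.3 -107 290 89.6
```

```text
t 17.85 pos [472.6  99.4 287.8] rot [-180.     0.    89.6] w 10.7 F [ 0.1  0.4 -1.3]
turn [-0.     0.     0.001] rows>= 1 | shift after [-0.6854  0.3939 -0.0073] rows>= 5
```

>>> step_arm(
  plan=[
    {"dx": -0.115, "dy": 0.0656, "dz": 0, "ax": 0, "ay": 0, "az": 0, "gripper": 0},
    {"dx": -0.115, "dy": 0.0656, "dz": 0, "ax": 0, "ay": 0, "az": 0, "gripper": 0},
    {"dx": -0.115, "dy": 0.0656, "dz": 0, "ax": 0, "ay": 0, "az": 0, "gripper": 0},
    {"dx": -0.115, "dy": 0.0656, "dz": 0, "ax": 0, "ay": 0, "az": 0, "gripper": 0},
    {"dx": -0.115, "dy": 0.0656, "dz": 0, "ax": 0, "ay": 0, "az": 0, "gripper": 0},
    {"dx": -0.11, "dy": 0.0656, "dz": 0, "ax": 0, "ay": 0, "az": 0, "gripper": 0},
    {"dx": 0, "dy": 0, "dz": 0, "ax": 0, "ay": 0, "az": 0, "gripper": 0},
    {"dx": 0, "dy": 0, "dz": 0, "ax": 0, "ay": 0, "az": 0, "gripper": 0},
    {"dx": 0, "dy": 0, "dz": 0, "ax": 0, "ay": 0, "az": 0, "gripper": 0},
  ],
)

```text
clock: 18.98
eef_pos: [589.2, -105.1, 287.8]
tool_rot: [-3.141, -0.001, 1.566]
force: [0.3, 0.3, -1.8]
width: 11.1
gripper_force: 62.6
```

```bash
python3 go.py 589.3 -107 176 89.6; python3 - <<'E'
from h import *
c,P,T=cloud('wrist'); cv2.imwrite('pics/w6.png',c[...,::-1])
m=(abs(P[...,0]-589)<40)&(abs(P[...,1]+100)<120)&(abs(P[...,2]-140)<12)
print('bar',rect(P[m]),np.nanpercentile(P[m],[2,98],axis=0).round(1).tolist())
m=(abs(P[...,0]-589)<40)&(abs(P[...,1]+107)<50)&(P[...,2]>170)&(P[...,2]<240)
print('scr',m.sum(),np.nanpercentile(P[m],[2,98],axis=0).round(1).tolist())
E
python3 look.py scene
```

```text
t 18.98 pos [ 589.2 -105.1  287.8] rot [-180.    -0.    89.8] w 11.1 F [ 0.3  0.3 -1.8]
turn [-0.    -0.001  0.002] rows>= 1 | shift after [-0.0062  0.0005  0.3725] rows>= 3
bar (array([589.9, -67.6]), array([85.7, 22.2]), 89.7) [[580.1, -107.8, 141.4], [600.0, -25.7, 151.8]]
scr 439 [[566.0, -94.3, 183.1], [612.4, -76.5, 238.5]]
scene pl (array([ 482.7, -178. ]), array([107.1,  62.9]), -1.6) 668
scene bl (array([ 483.3, -238.2]), array([111.6,  67.1]), 1.5) 34.9 875
scene bl (array([ 480.5, -106.2]), array([111.5,  68.3]), -0.8) 34.8 994
```

View pics/w6.png

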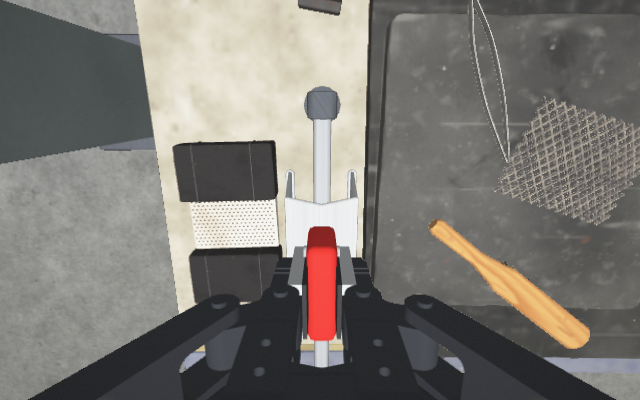

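The screen hangs centred over the bar: its legs at columns 290 and 352 straddle the bar at 322. I lower it.

>>> step_arm(
  plan=[
    {"dx": 0, "dy": 0, "dz": 0.06, "ax": 0, "ay": 0, "az": 0, "gripper": 0},
    {"dx": 0, "dy": 0, "dz": 0.07, "ax": 0, "ay": 0, "az": 0, "gripper": 0},
    {"dx": 0, "dy": 0, "dz": 0.07, "ax": 0, "ay": 0, "az": 0, "gripper": 0},
    {"dx": 0, "dy": 0, "dz": 0.07, "ax": 0, "ay": 0, "az": 0, "gripper": 0},
    {"dx": 0, "dy": 0, "dz": 0.06, "ax": 0, "ay": 0, "az": 0, "gripper": 0},
    {"dx": 0, "dy": 0, "dz": 0.03, "ax": 0, "ay": 0, "az": 0, "gripper": 0},
    {"dx": 0, "dy": 0, "dz": 0.01, "ax": 0, "ay": 0, "az": 0, "gripper": 0},
    {"dx": 0, "dy": 0, "dz": 0, "ax": 0, "ay": 0, "az": 0, "gripper": 0},
    {"dx": 0, "dy": 0, "dz": 0, "ax": 0, "ay": 0, "az": 0, "gripper": 0},
  ],
)

```text
clock: 20.2
eef_pos: [590.1, -106.8, 177.6]
tool_rot: [3.14, 0.0, 1.564]
force: [0.2, 0.3, -1.4]
width: 10.8
gripper_force: 62.7
```

Contact should come at about 175.5. I lower a little more, release and rise.

>>> step_arm(
  plan=[
    {"dx": 0, "dy": 0, "dz": 0.007, "ax": 0, "ay": 0, "az": 0, "gripper": 0},
    {"dx": 0, "dy": 0, "dz": 0, "ax": 0, "ay": 0, "az": 0, "gripper": 0},
    {"dx": 0, "dy": 0, "dz": 0, "ax": 0, "ay": 0, "az": 0, "gripper": 0.2},
    {"dx": 0, "dy": 0, "dz": 0, "ax": 0, "ay": 0, "az": 0, "gripper": 0.3},
    {"dx": 0, "dy": 0, "dz": 0, "ax": 0, "ay": 0, "az": 0, "gripper": 0.5},
    {"dx": 0, "dy": 0, "dz": 0, "ax": 0, "ay": 0, "az": 0, "gripper": 0.7},
    {"dx": 0, "dy": 0, "dz": 0, "ax": 0, "ay": 0, "az": 0, "gripper": 0.7},
    {"dx": 0, "dy": 0, "dz": -0.05, "ax": 0, "ay": 0, "az": 0, "gripper": 0.7},
    {"dx": 0, "dy": 0, "dz": -0.1, "ax": 0, "ay": 0, "az": 0, "gripper": 1},
    {"dx": 0, "dy": 0, "dz": -0.15, "ax": 0, "ay": 0, "az": 0, "gripper": 1},
    {"dx": 0, "dy": 0, "dz": -0.1, "ax": 0, "ay": 0, "az": 0, "gripper": 1},
    {"dx": 0, "dy": 0, "dz": 0, "ax": 0, "ay": 0, "az": 0, "gripper": 1},
  ],
)

```text
clock: 21.7
eef_pos: [591.4, -106.7, 298.7]
tool_rot: [3.135, 0.001, 1.564]
force: [0.7, 0.6, -0.7]
width: 85.5
gripper_force: 0.0
```

```bash
python3 red.py w7.png; python3 look.py top scene; python3 go.py 518 287 300 103.6
```

```text
red (array([ 589.8, -108.3]), array([40.9, 11.4]), 89.7) 179.9 781
top pl (array([ 481.9, -174.3]), array([103.9,  64. ]), 1.5) 1108
top bl (array([ 483.2, -238.3]), array([110.7,  66.9]), 1.3) 35.6 1388
top bl (array([ 480.1, -106.1]), array([110.1,  65.5]), 1.6) 35.6 1379
scene pl (array([ 482.7, -176. ]), array([105. ,  63.6]), 0.7) 660
scene bl (array([ 483. , -239.4]), array([112.4,  68.3]), 0.7) 35.0 882
scene bl (array([ 480.8, -106.7]), array([111.5,  67.6]), 0.4) 34.9 988
t 21.85 pos [ 589.1 -106.8  294.5] rot [-179.9    0.    89.6] w 85.7 F [-0.5 -0.3  0.1]
turn [-0.001 -0.    -0.155] rows>= 2 | shift after [ 1.3315  0.0784 -0.0184] rows>= 8
```

View pics/w7.png

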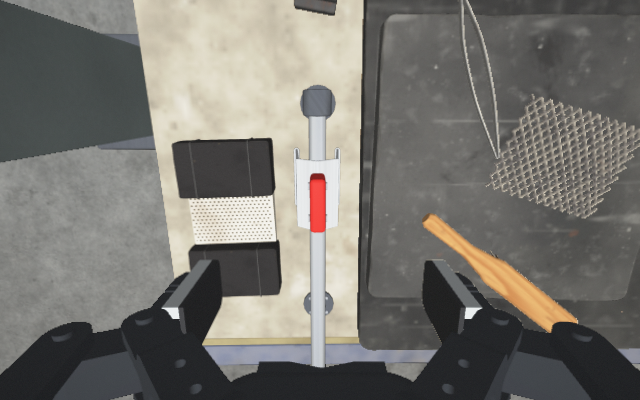

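Screen 1 hangs in line on the bar (handle at 317,203; its top measures 179.9 mm against 179 expected), and the blocks are still in place. Next is screen 2.

>>> step_arm(
  plan=[
    {"dx": 0, "dy": 0, "dz": 0, "ax": 0, "ay": 0, "az": -0.078, "gripper": 1},
    {"dx": 0, "dy": 0, "dz": 0, "ax": 0, "ay": 0, "az": -0.077, "gripper": 1},
    {"dx": 0.166, "dy": 0.0098, "dz": 0.027, "ax": 0, "ay": 0, "az": 0, "gripper": 1},
    {"dx": 0.166, "dy": 0.0098, "dz": 0.027, "ax": 0, "ay": 0, "az": 0, "gripper": 1},
    {"dx": 0.166, "dy": 0.0098, "dz": 0.027, "ax": 0, "ay": 0, "az": 0, "gripper": 1},
    {"dx": 0.166, "dy": 0.0098, "dz": 0.027, "ax": 0, "ay": 0, "az": 0, "gripper": 1},
    {"dx": 0.166, "dy": 0.0098, "dz": 0.027, "ax": 0, "ay": 0, "az": 0, "gripper": 1},
    {"dx": 0.166, "dy": 0.0098, "dz": 0.027, "ax": 0, "ay": 0, "az": 0, "gripper": 1},
    {"dx": 0.166, "dy": 0.0098, "dz": 0.027, "ax": 0, "ay": 0, "az": 0, "gripper": 1},
    {"dx": 0.166, "dy": 0.0098, "dz": 0.027, "ax": 0, "ay": 0, "az": 0, "gripper": 1},
    {"dx": 0, "dy": 0, "dz": 0, "ax": 0, "ay": 0, "az": 0, "gripper": 1},
    {"dx": 0, "dy": 0, "dz": 0, "ax": 0, "ay": 0, "az": 0, "gripper": 1},
  ],
)

```text
clock: 23.35
eef_pos: [518.7, 285.2, 228.9]
tool_rot: [-3.139, 0.001, 1.808]
force: [-0.7, 0.0, 0.5]
width: 85.5
gripper_force: 0.0
```

```bash
python3 red.py w8.png;  python3 go.py 518 287 108 103.6; python3 look.py top
```

```text
red (array([519.1, 287.9]), array([41. , 11.1]), -76.0) 112.7 820
t 23.4 pos [519.2 284.4 229.2] rot [-1.799e+02  1.000e-01  1.035e+02] w 85.2 F [-0.1 -0.7 -0.2]
turn [-0.001  0.001 -0.001] rows>= 1 | shift after [ 0.0092 -0.0019  0.4041] rows>= 3
top pl (array([ 482.7, -174.4]), array([104.9,  64.2]), 1.3) 1090
top bl (array([ 483. , -238.1]), array([110.9,  66.5]), 1.7) 35.5 1385
top bl (array([ 480. , -105.5]), array([110. ,  66.1]), 1.2) 35.6 1373
```

View pics/w8.png

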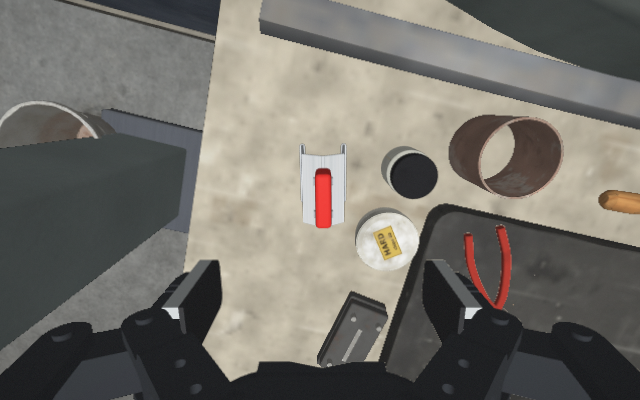

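The screen is lined up (handle at 323,198), with the jar (412,173) and the tin (387,240) lower and clear of the fingers.

>>> step_arm(
  plan=[
    {"dx": 0.01, "dy": 0.002, "dz": 0.1, "ax": 0, "ay": 0, "az": -0.005, "gripper": 1},
    {"dx": 0, "dy": 0, "dz": 0.13, "ax": 0, "ay": 0, "az": 0, "gripper": 1},
    {"dx": 0, "dy": 0, "dz": 0.1, "ax": 0, "ay": 0, "az": 0, "gripper": 1},
    {"dx": 0, "dy": 0, "dz": 0.074, "ax": 0, "ay": 0, "az": 0, "gripper": 1},
    {"dx": 0, "dy": 0, "dz": 0, "ax": 0, "ay": 0, "az": 0, "gripper": 0.4},
    {"dx": 0, "dy": 0, "dz": 0, "ax": 0, "ay": 0, "az": 0, "gripper": 0.2},
    {"dx": 0, "dy": 0, "dz": 0, "ax": 0, "ay": 0, "az": 0, "gripper": 0},
    {"dx": 0, "dy": 0, "dz": 0, "ax": 0, "ay": 0, "az": 0, "gripper": 0},
    {"dx": 0, "dy": 0, "dz": 0, "ax": 0, "ay": 0, "az": 0, "gripper": 0},
    {"dx": 0, "dy": 0, "dz": 0, "ax": 0, "ay": 0, "az": 0, "gripper": 0},
    {"dx": 0, "dy": 0, "dz": 0, "ax": 0, "ay": 0, "az": 0, "gripper": 0},
    {"dx": 0, "dy": 0, "dz": 0, "ax": 0, "ay": 0, "az": 0, "gripper": 0},
  ],
)

```text
clock: 24.95
eef_pos: [519.4, 289.3, 109.7]
tool_rot: [3.14, -0.0, 1.815]
force: [-1.1, -0.1, 5.5]
width: 10.6
gripper_force: 62.1
```

>>> step_arm(
  plan=[
    {"dx": 0, "dy": 0, "dz": -0.1, "ax": 0, "ay": 0, "az": 0, "gripper": 0},
    {"dx": 0, "dy": 0, "dz": -0.15, "ax": 0, "ay": 0, "az": 0, "gripper": 0},
    {"dx": 0, "dy": 0, "dz": -0.15, "ax": 0, "ay": 0, "az": 0, "gripper": 0},
    {"dx": 0, "dy": 0, "dz": -0.15, "ax": 0, "ay": 0, "az": 0, "gripper": 0},
    {"dx": 0, "dy": 0, "dz": -0.14, "ax": 0, "ay": 0, "az": 0, "gripper": 0},
    {"dx": 0, "dy": 0, "dz": 0, "ax": 0, "ay": 0, "az": 0.08, "gripper": 0},
    {"dx": 0, "dy": 0, "dz": 0, "ax": 0, "ay": 0, "az": 0.08, "gripper": 0},
    {"dx": 0, "dy": 0, "dz": 0, "ax": 0, "ay": 0, "az": 0, "gripper": 0},
  ],
)

```text
clock: 25.95
eef_pos: [518.6, 289.0, 315.5]
tool_rot: [-3.141, 0.001, 1.565]
force: [-0.2, -0.3, -1.0]
width: 10.5
gripper_force: 61.3
```

```bash
python3 go.py 589.3 -227 310 89.6
```

```text
t 25.95 pos [518.6 289.  315.5] rot [-180.     0.    89.7] w 10.5 F [-0.2 -0.3 -1. ]
turn [-0.     0.     0.001] rows>= 1 | shift after [-1.7183  0.2477  0.0184] rows>= 10
```

>>> step_arm(
  plan=[
    {"dx": -0.156, "dy": 0.0225, "dz": 0, "ax": 0, "ay": 0, "az": 0, "gripper": 0},
    {"dx": -0.156, "dy": 0.0225, "dz": 0, "ax": 0, "ay": 0, "az": 0, "gripper": 0},
    {"dx": -0.156, "dy": 0.0225, "dz": 0, "ax": 0, "ay": 0, "az": 0, "gripper": 0},
    {"dx": -0.156, "dy": 0.0225, "dz": 0, "ax": 0, "ay": 0, "az": 0, "gripper": 0},
    {"dx": -0.156, "dy": 0.0225, "dz": 0, "ax": 0, "ay": 0, "az": 0, "gripper": 0},
    {"dx": -0.156, "dy": 0.0225, "dz": 0, "ax": 0, "ay": 0, "az": 0, "gripper": 0},
    {"dx": -0.156, "dy": 0.0225, "dz": 0, "ax": 0, "ay": 0, "az": 0, "gripper": 0},
    {"dx": -0.156, "dy": 0.0225, "dz": 0, "ax": 0, "ay": 0, "az": 0, "gripper": 0},
    {"dx": -0.156, "dy": 0.0225, "dz": 0, "ax": 0, "ay": 0, "az": 0, "gripper": 0},
    {"dx": -0.156, "dy": 0.0225, "dz": 0, "ax": 0, "ay": 0, "az": 0, "gripper": 0},
    {"dx": -0.156, "dy": 0.0225, "dz": 0, "ax": 0, "ay": 0, "az": 0, "gripper": 0},
    {"dx": 0, "dy": 0, "dz": 0, "ax": 0, "ay": 0, "az": 0, "gripper": 0},
    {"dx": 0, "dy": 0, "dz": 0, "ax": 0, "ay": 0, "az": 0, "gripper": 0},
  ],
)

```text
clock: 27.58
eef_pos: [589.5, -225.3, 315.2]
tool_rot: [-3.141, -0.002, 1.566]
force: [0.0, 0.6, -1.6]
width: 10.7
gripper_force: 61.2
```

```bash
python3 go.py 589.3 -227 177 89.6; python3 - <<'E'
from h import *
c,P,T=cloud('wrist'); cv2.imwrite('pics/w9.png',c[...,::-1])
m=(abs(P[...,0]-589)<40)&(abs(P[...,1]+227)<50)&(P[...,2]>195)&(P[...,2]<265)
print('scr',m.sum(),np.nanpercentile(P[m],[2,98],axis=0).round(1).tolist())
m=(abs(P[...,0]-589)<40)&(P[...,1]<-140)&(abs(P[...,2]-140)<12)
print('bar',m.sum(),np.nanpercentile(P[m],[2,98],axis=0).round(1).tolist())
E
python3 look.py top scene
```

```text
t 27.57 pos [ 589.5 -225.3  315.2] rot [-1.80e+02 -1.00e-01  8.97e+01] w 10.7 F [ 0.   0.6 -1.6]
turn [-0.001 -0.001  0.001] rows>= 1 | shift after [-0.0056 -0.0008  0.4607] rows>= 3
scr 408 [[566.1, -213.1, 209.7], [612.9, -195.7, 263.6]]
bar 1831 [[582.6, -233.3, 141.5], [595.9, -142.1, 148.9]]
top pl (array([ 482.7, -174.3]), array([104.8,  63.5]), 1.3) 1104
top bl (array([ 483.6, -238.5]), array([110.8,  66.2]), 0.5) 35.5 1388
top bl (array([ 480.1, -106. ]), array([110.1,  65.7]), 1.6) 35.6 1374
scene pl (array([ 482.1, -175. ]), array([106.4,  64.9]), 1.0) 662
scene bl (array([ 482.9, -239.3]), array([112.8,  67.6]), 1.7) 34.9 874
scene bl (array([ 480.4, -107. ]), array([112.4,  68.3]), 1.0) 34.9 989
```

>>> step_arm(
  plan=[
    {"dx": 0, "dy": 0, "dz": 0.08, "ax": 0, "ay": 0, "az": 0, "gripper": 0},
    {"dx": 0, "dy": 0, "dz": 0.08, "ax": 0, "ay": 0, "az": 0, "gripper": 0},
    {"dx": 0, "dy": 0, "dz": 0.08, "ax": 0, "ay": 0, "az": 0, "gripper": 0},
    {"dx": 0, "dy": 0, "dz": 0.07, "ax": 0, "ay": 0, "az": 0, "gripper": 0},
    {"dx": 0, "dy": 0, "dz": 0.07, "ax": 0, "ay": 0, "az": 0, "gripper": 0},
    {"dx": 0, "dy": 0, "dz": 0.05, "ax": 0, "ay": 0, "az": 0, "gripper": 0},
    {"dx": 0, "dy": 0, "dz": 0.024, "ax": 0, "ay": 0, "az": 0, "gripper": 0},
    {"dx": 0, "dy": 0, "dz": 0.006, "ax": 0, "ay": 0, "az": 0, "gripper": 0},
    {"dx": 0, "dy": 0, "dz": 0, "ax": 0, "ay": 0, "az": 0, "gripper": 0},
  ],
)

```text
clock: 28.85
eef_pos: [590.2, -226.2, 178.4]
tool_rot: [3.14, 0.0, 1.564]
force: [0.3, -0.3, -0.4]
width: 11.1
gripper_force: 61.3
```

>>> step_arm(
  plan=[
    {"dx": 0, "dy": 0, "dz": 0.006, "ax": 0, "ay": 0, "az": 0, "gripper": 0},
    {"dx": 0, "dy": 0, "dz": 0, "ax": 0, "ay": 0, "az": 0, "gripper": 0},
    {"dx": 0, "dy": 0, "dz": 0, "ax": 0, "ay": 0, "az": 0, "gripper": 0.2},
    {"dx": 0, "dy": 0, "dz": 0, "ax": 0, "ay": 0, "az": 0, "gripper": 0.3},
    {"dx": 0, "dy": 0, "dz": 0, "ax": 0, "ay": 0, "az": 0, "gripper": 0.5},
    {"dx": 0, "dy": 0, "dz": 0, "ax": 0, "ay": 0, "az": 0, "gripper": 0.7},
    {"dx": 0, "dy": 0, "dz": 0, "ax": 0, "ay": 0, "az": 0, "gripper": 0.7},
    {"dx": 0, "dy": 0, "dz": -0.05, "ax": 0, "ay": 0, "az": 0, "gripper": 0.7},
    {"dx": 0, "dy": 0, "dz": -0.1, "ax": 0, "ay": 0, "az": 0, "gripper": 1},
    {"dx": 0, "dy": 0, "dz": -0.15, "ax": 0, "ay": 0, "az": 0, "gripper": 1},
    {"dx": 0, "dy": 0, "dz": -0.15, "ax": 0, "ay": 0, "az": 0, "gripper": 1},
    {"dx": 0, "dy": 0, "dz": 0, "ax": 0, "ay": 0, "az": 0, "gripper": 1},
    {"dx": 0, "dy": 0, "dz": 0, "ax": 0, "ay": 0, "az": 0, "gripper": 1},
  ],
)

```text
clock: 30.48
eef_pos: [589.5, -226.2, 311.5]
tool_rot: [3.141, 0.0, 1.564]
force: [0.0, -0.5, -1.1]
width: 85.2
gripper_force: 0.0
```

```bash
python3 red.py w10.png; python3 look.py top scene; python3 go.py 589 -227 300 89.6
```

```text
red (array([ 590. , -109.6]), array([40.4, 11.2]), 89.6) 179.9 877
red (array([ 590.5, -226.5]), array([40.3, 11.1]), 89.7) 179.7 742
top pl (array([ 481.9, -174.4]), array([103.4,  64. ]), 1.5) 1103
top bl (array([ 483.2, -238.1]), array([110.8,  65.8]), 1.2) 35.5 1382
top bl (array([ 480.3, -105.6]), array([110.3,  65.2]), 1.8) 35.6 1367
scene pl (array([ 482.3, -176.9]), array([106.2,  61.3]), -0.9) 663
scene bl (array([ 483. , -238.7]), array([111.5,  67.5]), 1.4) 35.0 881
scene bl (array([ 480.4, -107.9]), array([112.,  69.]), 1.1) 34.9 990
t 30.62 pos [ 589.  -226.   309.9] rot [-179.9   -0.    89.6] w 85.3 F [-0.4 -0.3 -1. ]
turn [-0.001 -0.     0.   ] rows>= 1 | shift after [-0.0033 -0.0001  0.033 ] rows>= 1
```

View pics/l_scene.png

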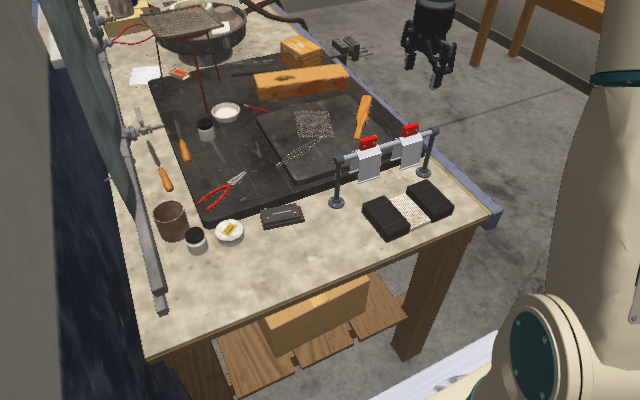

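Both screens hang on the rail (handles at 369,143 and 411,130). The blocks are flush with the plate at (408,212), the jar and tin have not moved, and no third screen is anywhere on the bench. I hand the job in.

```bash
python3 -c "
from cell import ctrl; print(ctrl.finish_job())"
```

```text
the job is handed in; nothing more can be done
None
```

I handed the job in at about 31 s: both charcoal blocks measured flush against the plate, both screens present hang astride the rail, and the jar and tin were left alone; the hand-in call gave no verdict.

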